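# Mark the tired stage clip

## Task

One of the three spring clips in the test stands has gone soft. Press the free tip of each clip gently all the way down to its stop (more than 25 N would spoil a clip), and feel which one gives far more easily than the others; then put the steel collar over the marking post of that clip's stand, fully down on the stand's foot, and let go. Leave the other things on the bench where they are.

Things in the scene. Friction and masses are not known exactly. Their poses are not given: they have to be found in the camera images.
- leaf_a: Steel leaf spring (clip) of stand A, 14 mm wide, 2 mm thick, clamped at one end; the free end has a pad 18 x 24 mm. Origin: clamp edge, 47 mm above the bench. x: level, from tip to clamp and on to the post; y across; z up (tilts with the leaf). Clamp block: 30 mm along +x, 61 mm high. Foot 165 x 50 x 20 mm high. The stands look alike.
- tip_a (a point): Top centre of the pad on the free tip of clip A, 58 mm from the clamp edge, 54 mm above the bench at rest. Pressed down it gives 12 mm, then meets a hard stop. A sound clip takes 8 to 9 N at the stop, the tired one about half, growing evenly with the way. Over 25 N spoils a clip.
- post_a (a point): Top of the fixed steel marking post of stand A, 75 mm above the bench: 10 mm thick, the last 7 mm tapered to 5 mm; it rises 55 mm from the flat top of the foot (20 mm above the bench), 67 mm from the clamp edge.
- pin_a (a joint): Tell-tale pin under the tip of clip A: m that the tip has pushed it down so far, 0 = up; it stays where it was pushed. The tip meets it after about 2 mm and it stands at about 0.010 when the tip has been at its stop.
- leaf_b: Steel leaf spring (clip) of stand B, 14 mm wide, 2 mm thick, clamped at one end; the free end has a pad 18 x 24 mm. Origin: clamp edge, 47 mm above the bench. x: level, from tip to clamp and on to the post; y across; z up (tilts with the leaf). Clamp block: 30 mm along +x, 61 mm high. Foot 165 x 50 x 20 mm high. The stands look alike.
- tip_b (a point): Top centre of the pad on the free tip of clip B, 58 mm from the clamp edge, 54 mm above the bench at rest. Pressed down it gives 12 mm, then meets a hard stop. A sound clip takes 8 to 9 N at the stop, the tired one about half, growing evenly with the way. Over 25 N spoils a clip.
- post_b (a point): Top of the fixed steel marking post of stand B, 75 mm above the bench: 10 mm thick, the last 7 mm tapered to 5 mm; it rises 55 mm from the flat top of the foot (20 mm above the bench), 67 mm from the clamp edge.
- pin_b (a joint): Tell-tale pin under the tip of clip B: m that the tip has pushed it down so far, 0 = up; it stays where it was pushed. The tip meets it after about 2 mm and it stands at about 0.010 when the tip has been at its stop.
- leaf_c: Steel leaf spring (clip) of stand C, 14 mm wide, 2 mm thick, clamped at one end; the free end has a pad 18 x 24 mm. Origin: clamp edge, 47 mm above the bench. x: level, from tip to clamp and on to the post; y across; z up (tilts with the leaf). Clamp block: 30 mm along +x, 61 mm high. Foot 165 x 50 x 20 mm high. The stands look alike.
- tip_c (a point): Top centre of the pad on the free tip of clip C, 58 mm from the clamp edge, 54 mm above the bench at rest. Pressed down it gives 12 mm, then meets a hard stop. A sound clip takes 8 to 9 N at the stop, the tired one about half, growing evenly with the way. Over 25 N spoils a clip.
- post_c (a point): Top of the fixed steel marking post of stand C, 75 mm above the bench: 10 mm thick, the last 7 mm tapered to 5 mm; it rises 55 mm from the flat top of the foot (20 mm above the bench), 67 mm from the clamp edge.
- pin_c (a joint): Tell-tale pin under the tip of clip C: m that the tip has pushed it down so far, 0 = up; it stays where it was pushed. The tip meets it after about 2 mm and it stands at about 0.010 when the tip has been at its stop.
- collar_mid (a point): Loose dark steel marking collar, a plain ring 34 mm outside, 16 mm hole, 30 mm high, 70 g, standing on the bench left of the stands with its hole upright. This point: its centre, 15 mm above its underside; z along the hole.
- oil: Bystander, to be left alone: small amber bottle, 30 mm wide, 62 mm high; origin at the centre of its underside.
- objective: Bystander, to be left alone: steel microscope objective standing upright, 30 mm wide, 48 mm high; origin at the centre of its underside.
- dish: Bystander, to be left alone: shallow pale dish, 90 mm wide, 14 mm high; origin at the centre of its underside.
- slidebox: Bystander, to be left alone: blue slide box, 90 by 130 by 36 mm; origin at the centre of its underside.
- driver: Bystander, to be left alone: screwdriver, 160 mm long, lying; origin at the centre line of the tool.
- jar: Bystander, to be left alone: glass specimen jar, 60 mm wide, 75 mm high; origin at the centre of its underside.
- tipbox: Bystander, to be left alone: white box of pipette tips, 85 by 120 by 60 mm; origin at the centre of its underside.
- beaker: Bystander, to be left alone: clear beaker, 70 mm wide, 90 mm high; origin at the centre of its underside.
There are look-alikes about, which are no part of the job. Leave any black or orange look-alike of the part that bears leaf_a alone.

How it is judged:
By the outcome, as a careful person would: the job done as asked, in the order asked, and still so for the second after the job is handed in, with the robot touching nothing.
It also fails if it takes over 72 s, if anything falls off the work surface, if the arm or the gripper's body presses on something with over 40 N, if the wrist force passes 120 N, or if a joint passes its speed limit or range.

## Robot

A 7-joint arm with a two-finger parallel gripper is mounted at the origin on the work surface. World frame = base frame: x ahead of the robot, y to its left, z up, the work surface at z = 0. Lengths are in m, angles in rad, forces in N, time in s.
With the tool pointing down it reaches from about 0.425 to 0.825 m from the base axis. Payload 3.6 kg.
Tool frame: the origin (TCP) lies on the centre line of the jaws, within the pads' length; the fingertips stand 11 mm ahead of it and the grasp point (between the pads) lies 8 mm behind it; z points along the fingers, y is the line along which they close (so a half turn about z gives the same grasp; the last joint's range is limited). The gripper opens to 93 mm and grips with 3 to 60 N. Pads are 15 mm wide; open, the fingers measure 128 mm over their backs; the gripper's body (75 mm by 188 mm) begins 65 mm behind the grasp point.
Start: joints at [1.212, 0.615, -0.013, 1.423, 0.008, 1.103, -0.04], TCP at [0.212, -0.615, 0.23] pointing down, gripper open.
Joint ranges: [-3.12, 3.12], [-0.3, 2.06], [-1.34, 1.32], [0.26, 2.42], [-1.36, 4.5], [0.01, 1.98], [-2.84, 2.84]. Speed limits (rad/s): [2.79, 2.79, 3.14, 3.14, 3.14, 3.14, 3.14].

## Interface

Orientations are given as a unit quaternion [x, y, z, w].
In Python, from plant import env gives the robot as it stands. Calls block until the motion is done:
- env.move_to(position, orientation): joint-space move of the TCP to a pose.
- env.servo_line(position, rot=None, v=0.15): straight line of the TCP; rot=None keeps the orientation; v is the mean speed in m/s.
- env.goto_joints(angles): joint-space move.
- env.grip(opening, grip_force=None): opening from 0.0 (shut) to 1.0 (fully open); grip_force is the grip in N (None keeps the last); returns when the fingers have stopped.
- env.sleep(seconds).
- env.solve_ik(position, orientation): joint angles nearest the present ones, or None.
- env.read_state(): the state.
- env.get_image(name): name is "scene" or "top" or "wrist"; returns the picture (384x512x3 uint8, red, green, blue); there is no depth.
- env.calibration(name): a dict with "vertical_fov" (degrees; the focal length in pixels is half the picture's height over the tangent of half this angle, whatever the lens; pixels are square), "cx", "cy" (the principal point, pixels), "origin" and "orientation" of the camera in the world; the wrist camera has in their place "T_tool_cam" (4x4, takes a point from camera to tool coordinates, whose origin is the TCP and whose axes are the flange's). Camera axes: x right, y down, z forward; pixel columns grow to the right and rows downward; lengths in m; the calibration is good to about 2 mm. The wrist camera is an equidistant fisheye: a pixel r from the principal point sees the ray r / f radians off the axis. A picture is of the moment at which its call begins: read the wrist's pose just before it. calibration takes no time and is no camera call.
A pose or a line that the arm cannot do raises env.MotionError and nothing moves.
- env.job_done(): hands the job in; it is judged then, once.
Trained networks look in the newest picture that a camera, given by its name, has taken for a name from the list of things; names that differ only in an ending like _2 or _b are one class to them, and where a whole thing is asked for, a point or a joint stands for the part that bears it (a point fixed in the world has none). Each returns a list of dicts, best first, with "p" (0 to 1); they miss things now and then, are a little off and sometimes report something else, mostly with a low value. They report only what shows in the picture. A call takes as long as a camera call. They do not tell look-alikes from the thing itself.
- env.spot_in(camera, query): "location" ([x, y, z] in m, in world coordinates, good to about 4 mm: the middle of the surface that is visible of it).
- env.outline_of(camera, query): "pixels" (384x512 bool, what is visible of it).
The state is a dict: "clock": time; "joint_positions": joint angles; "qd": joint speeds; "joint_efforts": joint torques, N m; "tcp_pos": TCP position; "ee_rot": TCP orientation; "force": force on the tool from outside, world axes, zero at the start; "moment": the same for the moment, N m; "finger_gap": opening from 0.0 (shut) to 1.0 (fully open); "grasp_force": force on a finger pad.
Only numpy, scipy, OpenCV 4.12 (cv2) and the standard library are available. Lean on these libraries where they do the work, as an engineer would, in place of code of your own. Each camera call takes 0.05 s, during which the arm holds its last target. There are 200 camera calls.

## Working session

There is one attempt and no reset: what is moved stays moved. The work goes in short steps, each a Python script; the robot and the scene stay as the last script left them, time stands still between calls to the robot, and variables do not carry over. Pictures are saved under pics/ and viewed, at most 10 in all, crops included, and the job is handed in when it is done.

```bash
ls; mkdir -p pics
python3 - <<'E'
from plant import env
import cv2,numpy as np
ims=[]
for c in("scene","top"):
    im=env.get_image(c);cv2.imwrite(f"pics/{c}0.png",im[...,::-1])
    k=env.calibration(c);print(c,k)
    for q in("leaf_a","tip_a","post_a","collar_mid"):
        print(c,q,[(np.round(d["location"],3).tolist(),round(d["p"],2)) for d in env.spot_in(c,q)])
print(env.read_state())
E
```

```text
pics
scene {'vertical_fov': 54.21898702545243, 'cx': 258.8510408082825, 'cy': 190.27514006276823, 'origin': array([1.24309504, 0.31614879, 0.78731575]), 'orientation': array([ 0.49247353,  0.77563307, -0.33352965, -0.21123713])}
scene leaf_a [([0.531, -0.264, 0.044], 0.62), ([0.318, -0.25, 0.05], 0.61), ([0.301, 0.024, 0.048], 0.57), ([0.503, 0.17, 0.05], 0.43)]
scene tip_a [([0.505, 0.169, 0.052], 0.41), ([0.511, -0.033, 0.05], 0.39), ([0.315, -0.248, 0.048], 0.38)]
scene post_a [([0.326, -0.442, 0.023], 0.88), ([0.573, 0.175, 0.016], 0.8), ([0.393, -0.238, 0.02], 0.79), ([0.58, -0.036, 0.02], 0.74), ([0.486, -0.446, 0.046], 0.64), ([0.743, 0.222, 0.021], 0.62), ([0.597, -0.243, 0.017], 0.56), ([0.382, 0.042, 0.014], 0.56)]
scene collar_mid [([0.518, 0.287, 0.023], 0.71)]
top {'vertical_fov': 53.48089710995767, 'cx': 262.0957825195718, 'cy': 194.62120438513244, 'origin': array([ 0.377119  , -0.01385253,  1.37477067]), 'orientation': array([-0.69477426,  0.71573983, -0.04642692,  0.05338316])}
top leaf_a [([0.256, -0.454, 0.054], 0.65), ([0.317, -0.248, 0.052], 0.57), ([0.3, 0.027, 0
[... 502 characters left out ...]
8571,  0.61494357, -0.01260344,  1.42345029,  0.00810852,
        1.10341911, -0.04044049]), 'qd': array([ 1.59377290e-03,  5.23934795e-04, -4.79658133e-04, -1.88979031e-03,
       -9.93667411e-05, -6.76899183e-05,  1.59184618e-03]), 'joint_efforts': array([-2.12266978e-04, -4.58396065e+01,  2.08759778e-01, -1.65862620e+01,
       -6.10820646e-02,  1.40239717e-02,  5.52876554e-05]), 'tcp_pos': array([ 0.21174246, -0.61448162,  0.2295952 ]), 'ee_rot': array([ 9.86268521e-01,  1.65149620e-01, -1.37556222e-06, -8.63160715e-05]), 'force': array([ 0.415457  , -0.0263383 ,  0.62086516]), 'moment': array([ 0.03807628, -0.04752945, -0.00577498]), 'grasp_force': 0.0, 'finger_gap': 1.0006421246258692}
```

View pics/top0.png

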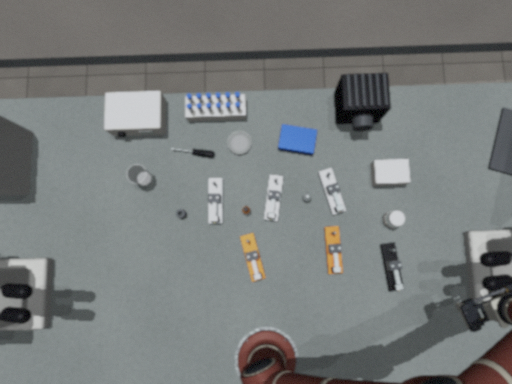

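View pics/scene0.png

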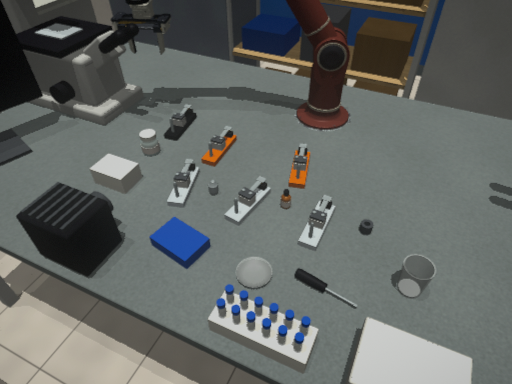

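```bash
cat > h.py <<'E'
from plant import env
import numpy as np,cv2
from scipy.spatial.transform import Rotation as Ro
def q(yaw): return (Ro.from_euler('z',yaw)*Ro.from_quat([1,0,0,0])).as_quat()
K=env.calibration("wrist"); T=np.array(K["T_tool_cam"]); F=192/np.tan(np.radians(K["vertical_fov"])/2)
def snap(name):
    s=env.read_state(); im=env.get_image("wrist"); cv2.imwrite(f"pics/{name}.png",im[...,::-1])
    M=np.eye(4);M[:3,:3]=Ro.from_quat(s["ee_rot"]).as_matrix();M[:3,3]=s["tcp_pos"]
    np.save(f"pics/{name}.npy",M@T); return M@T
def pix(C,u,v,z):
    d=np.array([u-K["cx"],v-K["cy"]]);r=np.hypot(*d);th=r/F
    ray=C[:3,:3]@np.array([*(d/max(r,1e-9)*np.sin(th)),np.cos(th)])
    return (C[:3,3]+ray*(z-C[2,3])/ray[2])[:2]
def proj(C,p):
    c=C[:3,:3].T@(np.asarray(p)-C[:3,3]);r=np.hypot(c[0],c[1]);th=np.arctan2(r,c[2])
    return np.array([K["cx"],K["cy"]])+F*th*c[:2]/r
E
python3 - <<'E'
from h import *
print(T.round(3),F,K)
for i,p in enumerate([(0.55,-.25),(0.55,-.04),(0.55,.16),(.515,.285)]):
    env.move_to([p[0]-.03,p[1],.2],q(0.0))
    env.sleep(.2)
    C=snap(f"w{i}")
    print(i,env.read_state()["clock"],env.read_state()["joint_positions"].round(2),C[:3,3].round(3))
    for n in("leaf_a","tip_a","post_a") if i<3 else("collar_mid",):
        print(n,[(np.round(d["location"],3).tolist(),round(d["p"],2)) for d in env.spot_in("wrist",n)])
ims=[cv2.imread(f"pics/w{i}.png") for i in range(4)]
for i in range(4): cv2.putText(ims[i],str(i),(10,30),0,1,(0,0,255))
cv2.imwrite("pics/wa.png",cv2.resize(np.vstack([np.hstack(ims[:2]),np.hstack(ims[2:])]),(800,600),interpolation=cv2.INTER_AREA))
E
```

```text
[[ 0.001 -0.963 -0.271  0.076]
 [ 1.     0.001  0.001 -0.   ]
 [-0.001 -0.271  0.963 -0.155]
 [ 0.     0.     0.     1.   ]] 297.3186396354542 {'vertical_fov': 65.70646984690485, 'cx': 251.00274393391172, 'cy': 192.18376886609786, 'T_tool_cam': array([[ 7.81678383e-04, -9.62681754e-01, -2.70634864e-01,
         7.55646521e-02],
       [ 9.99999468e-01,  5.70405140e-04,  8.59310375e-04,
        -1.86758693e-04],
       [-6.72870901e-04, -2.70635392e-01,  9.62681688e-01,
        -1.55445253e-01],
       [ 0.00000000e+00,  0.00000000e+00,  0.00000000e+00,
         1.00000000e+00]])}
0 2.4917 [ 0.4   0.53  0.02  1.68 -0.01  0.93 -1.15] [ 0.595 -0.251  0.355]
leaf_a [([0.331, -0.249, 0.054], 0.82), ([0.533, -0.264, 0.053], 0.75), ([0.511, -0.035, 0.047], 0.61)]
tip_a [([0.529, -0.265, 0.053], 0.84), ([0.513, -0.039, 0.051], 0.73), ([0.332, -0.246, 0.047], 0.71)]
post_a [([0.579, -0.254, 0.021], 0.91), ([0.567, -0.051, 0.021], 0.85), ([0.409, -0.247, 0.02], 0.84), ([0.384, -0.452, 0.016], 0.66), ([0.428, 0.033, 0.018], 0.65), ([0.504, 0.142, 0.005], 0.56)]
1 3.7417 [ 0.03  0.45  0.01  1.83
[... 349 characters left out ...]
67, -0.04, 0.02], 0.91), ([0.56, 0.159, 0.018], 0.9), ([0.351, 0.027, 0.018], 0.9), ([0.434, -0.234, 0.02], 0.66)]
2 4.9583 [-0.33  0.48 -0.01  1.77  0.01  0.89 -1.92] [0.596 0.157 0.356]
leaf_a [([0.505, 0.169, 0.051], 0.8), ([0.514, -0.035, 0.049], 0.78), ([0.324, 0.033, 0.052], 0.48)]
tip_a [([0.509, 0.165, 0.049], 0.88), ([0.512, -0.034, 0.053], 0.73), ([0.322, 0.031, 0.049], 0.58)]
post_a [([0.564, 0.166, 0.019], 0.82), ([0.584, -0.232, 0.017], 0.74), ([0.565, -0.033, 0.022], 0.7), ([0.357, 0.05, 0.02], 0.69), ([0.436, -0.241, 0.021], 0.62), ([0.515, -0.035, 0.049], 0.41)]
3 5.9417 [-0.55  0.51 -0.02  1.72  0.01  0.91 -2.15] [0.561 0.283 0.356]
collar_mid [([0.511, 0.291, 0.025], 0.68)]
```

View pics/wa.png

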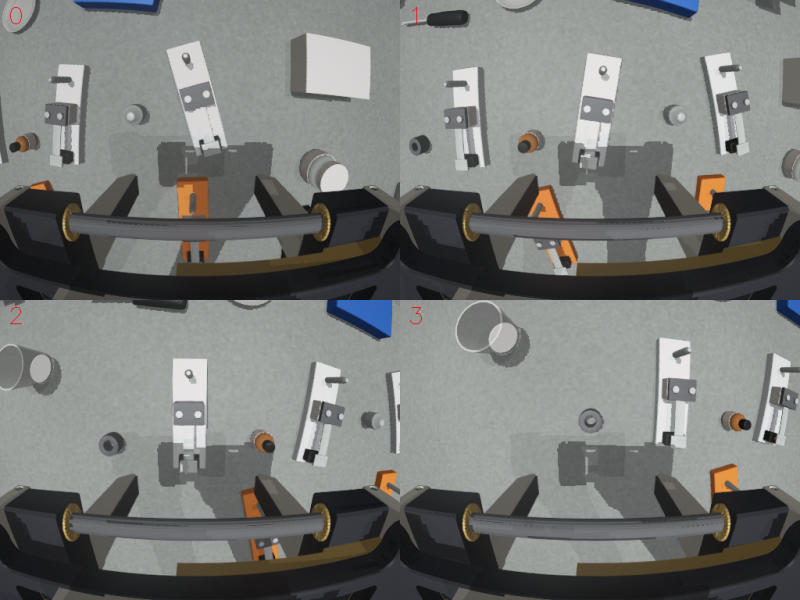

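Run:
```python
import cv2,numpy as np
o=[]
for i,(u,v) in enumerate([(250,122),(253,141),(243,147)]):
    u0,v0=u-44,v-92; v0=max(v0,0)
    c=cv2.resize(cv2.imread(f"pics/w{i}.png")[v0:v0+185,u0:u0+88],None,fx=3,fy=3,interpolation=cv2.INTER_CUBIC)
    for k in range(0,185,20): cv2.putText(c,str(v0+k),(0,3*k+4),0,.35,(0,0,255)); cv2.line(c,(28,3*k),(34,3*k),(0,0,255))
    for k in range(0,88,20): cv2.putText(c,str(u0+k),(3*k,540),0,.35,(255,0,0)); cv2.line(c,(3*k,545),(3*k,555),(255,0,0))
    o.append(c)
cv2.imwrite("pics/crop1.png",np.hstack(o))
```

```text
(no output)
```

View pics/crop1.png

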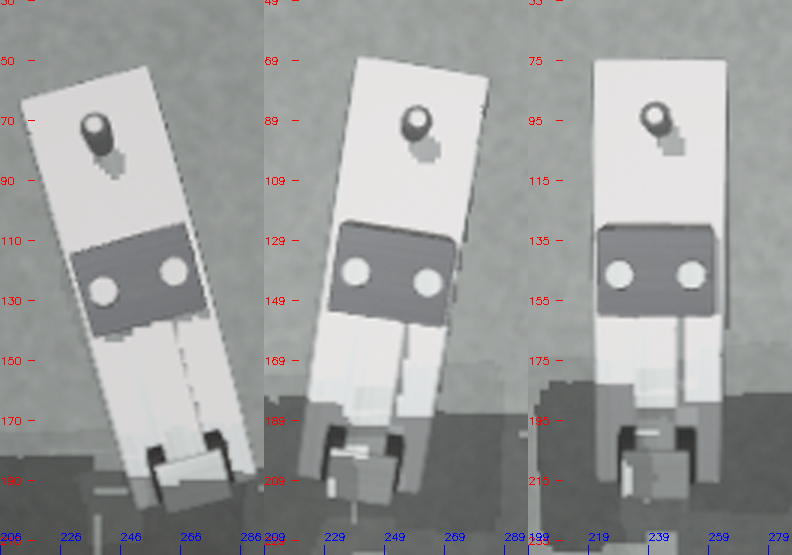

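Run:
```python
import cv2,numpy as np
s=cv2.imread("pics/scene0.png");w=cv2.imread("pics/w2.png");w1=cv2.imread("pics/w1.png")
f=lambda im,u,v:cv2.resize(im[v:v+70,u:u+66],None,fx=6,fy=6,interpolation=cv2.INTER_CUBIC)
a=np.hstack([f(s,295,180),f(w,375,170)])
cv2.imwrite("pics/crop2.png",a)
from h import *
P=[(237,71),(260,89),(242,94)]
N=[([254,183],[277,176])]
tips=[(.529,-.265),(.512,-.036),(.508,.165)]
for i in range(3):
    C=np.load(f"pics/w{i}.npy"); p=pix(C,*P[i],.075); 
    d=p-np.array(tips[i]); yaw=np.arctan2(d[1],d[0]); print(i,p,np.hypot(*d),yaw, proj(C,[*(p-.125*np.array([np.cos(yaw),np.sin(yaw)])),.054]))
# foot-edge yaw (top of foot z=.02)
E2=[((213,64),(255,52)),((240,68),(283,75)),((221,75),(264,75))]
for i in range(3):
    C=np.load(f"pics/w{i}.npy");a=pix(C,*E2[i][0],.02);b=pix(C,*E2[i][1],.02);d=a-b
    print(i,np.hypot(*d),"yaw",np.arctan2(d[1],d[0])-np.pi/2,"mid",(a+b)/2)
```

```text
0 [ 0.63289333 -0.23838641] 0.10724788203519334 0.25077035765813827 [268.2429173  190.85905747]
1 [ 0.61621103 -0.05116335] 0.1053084379309307 -0.14449219331211147 [242.32255969 208.81026405]
2 [0.61204124 0.1651958 ] 0.10404142542849032 0.0018819319094114679 [243.83866687 214.01682154]
0 0.04855642547646896 yaw 0.274453218125851 mid [ 0.65564803 -0.23250795]
1 0.04834450946802724 yaw -0.16072739431651062 mid [ 0.64044474 -0.05467894]
2 0.04774094206045543 yaw -0.010834599819104618 mid [0.63700821 0.1661152 ]
```

View pics/crop2.png

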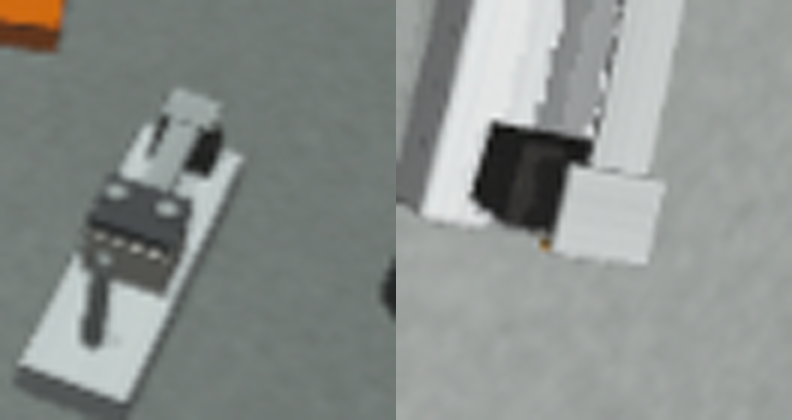

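```bash
cat > press.py <<'E'
from h import *
import sys
P=[(237,71),(260,89),(241.5,94.5)]; pads=[(269.5,190),(241.7,208),(241.5,213)]; Y=[.2745,-.1607,-.0108]
def geom(i):
    C=np.load(f"pics/w{i}.npy"); p=pix(C,*P[i],.075); d=p-pix(C,*pads[i],.054)
    y2=np.arctan2(d[1],d[0]); yaw=(Y[i]+y2)/2
    return p,yaw,p-.125*np.array([np.cos(yaw),np.sin(yaw)]),np.hypot(*d),y2
def press(i):
    p,yaw,t,L,y2=geom(i); print(i,"post",p.round(4),"yaw",yaw,y2,"tip",t.round(4),"L",L)
    env.move_to([*t,.115],q(yaw)); env.servo_line([*t,.072],v=.1); env.sleep(.3)
    f0=np.mean([env.read_state()["force"][2] for _ in range(3)]); z=.072; last=0;log=[];why="limit"
    while z>.0475:
        z-=.001 if z>.057 else .0005
        env.servo_line([*t,z],v=.02); env.sleep(.05)
        s=env.read_state(); f=s["force"][2]-f0; log.append((round(z*1e3,1),round(s["tcp_pos"][2]*1e3,2),round(f,2)))
        if abs(f)>13 or (abs(f)-abs(last)>2.5 and z<.056): why="stop";break
        last=f
    print(why,log,"clock",s["clock"])
    env.servo_line([*t,.115],v=.15)
if __name__=="__main__":
    for a in sys.argv[1:]: press(int(a))
E
python3 - <<'E'
from press import *
for i in range(3): print(geom(i))
env.grip(0.0,10)
press(2)
print(env.read_state()["clock"])
E
```

```text
(array([ 0.63289333, -0.23838641]), np.float64(0.26867898724790285), array([ 0.51237803, -0.27156866]), np.float64(0.12442762599749614), np.float64(0.2628579744958056))
(array([ 0.61621103, -0.05116335]), np.float64(-0.15574066263184336), array([ 0.49272392, -0.03177437]), np.float64(0.12418769476876451), np.float64(-0.1507813252636867))
(array([0.61157262, 0.16566264]), np.float64(-0.012711207288534972), array([0.48658272, 0.1672515 ]), np.float64(0.1233723783318155), np.float64(-0.014622414577069944))
2 post [0.6116 0.1657] yaw -0.012711207288534972 -0.014622414577069944 tip [0.4866 0.1673] L 0.1233723783318155
stop [(71.0, np.float64(70.99), np.float64(-1.08)), (70.0, np.float64(69.91), np.float64(-1.24)), (69.0, np.float64(68.97), np.float64(-0.62)), (68.0, np.float64(67.96), np.float64(-0.89)), (67.0, np.float64(66.96), np.float64(-1.76)), (66.0, np.float64(65.95), np.float64(-1.76)), (65.0, np.float64(65.0), np.float64(-0.48)), (64.0, np.float64(64.02), np.float64(-0.67)), (63.0, np.float64(62.99), np.float64(0.61)), (62.0, np.float64(61.99), np.float64(0.58)), (61.0, np.float64(60.97), np.float64(0.26)), (60.0, np.float64(59.99), np.float64(0.79)), (59.0, np.float64(58.98), np.float64(1.15)), (58.0, np.float64(57.98), np.float64(1.92)), (57.0, np.float64(56.99), np.float64(2.11)), (56.5, np.float64(56.5), np.float64(1.59)), (56.0, np.float64(56.0), np.float64(1.98)), (55.5, np.float64(55.51), np.float64(2.63)), (55.0, np.float64(55.03), np.float64(2.18)), (54.5, np.float64(54.52), np.float64(3.26)), (54.0, np.float64(54.17), np.float64(4.56)), (53.5, np.float64(54.05), np.float64(7.54))] clock 15.5583
16.1167
```

```bash
sed -i 's/f0=np.mean.*range(3)\]);/f0=np.mean([(env.sleep(.05),env.read_state()["force"][2])[1] for _ in range(6)]);/; s/abs(f)>13 or (abs(f)-abs(last)>2.5 and z<.056)/f>15 or s["tcp_pos"][2]-z>.0009/' press.py; python3 press.py 1 0 | sed 's/np.float64//g'
```

```text
1 post [ 0.6162 -0.0512] yaw -0.15574066263184336 -0.1507813252636867 tip [ 0.4927 -0.0318] L 0.12418769476876451
stop [(71.0, (70.93), (0.43)), (70.0, (69.95), (-0.04)), (69.0, (68.96), (-0.34)), (68.0, (67.99), (-0.52)), (67.0, (66.96), (-0.3)), (66.0, (65.99), (0.22)), (65.0, (65.02), (0.97)), (64.0, (64.03), (1.29)), (63.0, (63.01), (2.24)), (62.0, (62.01), (2.86)), (61.0, (60.97), (3.5)), (60.0, (60.03), (3.62)), (59.0, (59.07), (5.63)), (58.0, (58.15), (6.34)), (57.0, (57.26), (6.81)), (56.5, (56.83), (7.49)), (56.0, (56.38), (6.89)), (55.5, (55.94), (8.91)), (55.0, (55.51), (7.87)), (54.5, (55.06), (9.02)), (54.0, (54.61), (9.77)), (53.5, (54.16), (10.3)), (53.0, (53.99), (12.76))] clock 25.0167
0 post [ 0.6329 -0.2384] yaw 0.26867898724790285 0.2628579744958056 tip [ 0.5124 -0.2716] L 0.12442762599749614
stop [(71.0, (70.92), (-0.49)), (70.0, (69.95), (0.25)), (69.0, (68.94), (0.38)), (68.0, (67.95), (-0.52)), (67.0, (66.95), (-0.87)), (66.0, (66.01), (0.01)), (65.0, (65.06), (0.41)), (64.0, (64.04), (1.49)), (63.0, (63.05), (1.37)), (62.0, (62.03), (2.07)), (61.0, (61.01), (3.0)), (60.0, (60.07), (3.82)), (59.0, (59.06), (5.2)), (58.0, (58.17), (4.85)), (57.0, (57.27), (6.69)), (56.5, (56.86), (6.89)), (56.0, (56.43), (7.36)), (55.5, (56.01), (7.83)), (55.0, (55.55), (8.38)), (54.5, (55.14), (8.25)), (54.0, (54.69), (8.2)), (53.5, (54.24), (9.17)), (53.0, (54.13), (11.05))] clock 34.6167
```

Run:
```python
from h import *
C=np.load("pics/w3.npy"); im=cv2.imread("pics/w3.png"); u0,v0=205,115
c=cv2.resize(im[v0:v0+80,u0:u0+80],None,fx=5,fy=5,interpolation=cv2.INTER_CUBIC)
p=pix(C,245,154,.03); print(p)
for z,R in((.03,.017),(.03,.008),(0,.017)):
    for a in np.linspace(0,6.28,60):
        w=proj(C,[p[0]+R*np.cos(a),p[1]+R*np.sin(a),z]); cv2.circle(c,tuple(int(x) for x in (w-[u0,v0])*5+2),1,(0,0,255) if z else (0,255,0),-1)
cv2.imwrite("pics/crop3.png",c)
```

```text
[0.51386396 0.28934026]
```

View pics/crop3.png

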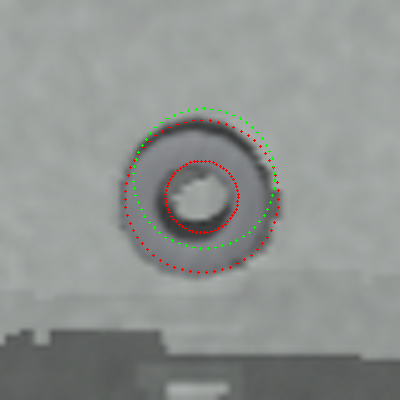

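Run:
```python
from h import *
from press import geom
post,yaw,_,_,_=geom(2); C=np.load("pics/w3.npy"); c=pix(C,243.4,155.4,.03); print(c,post)
env.grip(.7,20)
env.move_to([*c,.12],q(yaw)); env.servo_line([*c,.017],v=.12)
env.grip(0.0,20); s=env.read_state(); print("gap",s["finger_gap"]*93,s["grasp_force"],s["clock"])
env.servo_line([*c,.12],v=.15)
env.servo_line([*post,.12],v=.2); env.sleep(.2)
f0=np.mean([(env.sleep(.05),env.read_state()["force"])[1] for _ in range(5)],axis=0)
z=.12
while z>.0365:
    z-=.008 if z>.1 else .004
    z=max(z,.036)
    env.servo_line([*post,z],v=.06); s=env.read_state(); f=s["force"]-f0
    print(round(z,3),s["tcp_pos"].round(4),f.round(1))
    if f[2]>8 or np.hypot(f[0],f[1])>10: break
print(s["clock"],s["finger_gap"]*93,s["grasp_force"])
```

```text
[0.51230567 0.29111818] [0.61157262 0.16566264]
gap 34.4013660468873 20.00013796146959 39.95
0.112 [0.611  0.1654 0.1112] [0.9 0.3 0.4]
0.104 [0.6111 0.1655 0.1033] [-0.2 -0.4  1.3]
0.096 [0.6111 0.1656 0.0954] [ 0.7 -0.6 -0.1]
0.092 [0.6114 0.1656 0.0917] [ 1.  -0.6  0.1]
0.088 [0.6113 0.1656 0.0877] [ 0.5 -0.5 -0.3]
0.084 [0.6113 0.1656 0.0836] [-0.1 -0.2 -0.6]
0.08 [0.6113 0.1656 0.0796] [ 0.7 -0.5 -0. ]
0.076 [0.6113 0.1656 0.0756] [0.9 0.2 0. ]
0.072 [0.6113 0.1656 0.0716] [ 0.1 -0.4 -0.8]
0.068 [0.6113 0.1656 0.0676] [ 0.5  0.1 -0.3]
0.064 [0.6113 0.1656 0.0636] [-0.1 -0.  -0.7]
0.06 [0.6113 0.1656 0.0596] [-0.2 -0.2 -0.6]
0.056 [0.6113 0.1656 0.0556] [ 0.1 -0.6  0.8]
0.052 [0.6113 0.1656 0.0516] [0.1 0.5 0.4]
0.048 [0.6113 0.1655 0.0477] [ 0.8  0.5 -0.1]
0.044 [0.6113 0.1656 0.0436] [ 0.9 -0.3 -0.1]
0.04 [0.6113 0.1656 0.0396] [-0.9 -0.5 -0.4]
0.036 [0.6124 0.1659 0.0366] [ 0.7 -0.3  2.7]
46.7833 34.23114953778364 20.000469598453492
```

Run:
```python
from h import *
env.grip(.65); s=env.read_state(); p=s["tcp_pos"]
env.servo_line([p[0],p[1],.14],v=.15)
env.servo_line([.52,.16,.2],v=.2); env.sleep(.2); C=snap("end"); print(env.read_state()["clock"])
im=cv2.imread("pics/end.png"); cv2.imwrite("pics/endc.png",cv2.resize(im[20:250,130:380],None,fx=2.4,fy=2.4,interpolation=cv2.INTER_CUBIC))
```

```text
49.2167
```

View pics/endc.png

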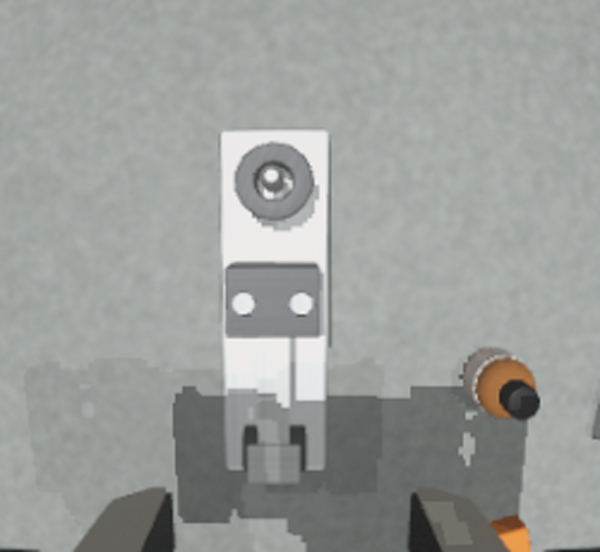

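The collar is around the post (crop pixel 274,180) and lies flat on the foot. The gripper is clear of it, and the bottle has not moved.

```bash
python3 -c "
from plant import env
print(env.job_done())"
```

```text
the job is handed in; nothing more can be done
None
```

The job is handed in: all three clips were pressed to their stops (at most about 13 N). The soft one is the leftmost white stand (y ≈ +0.17 m), about 4 N against 8–10 N for the others. The steel collar is over that stand's post, fully down on the foot and released, and the job took about 49 s.

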